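# Put three vessels on their right instruments

## Robot

A 6-joint arm with a two-finger parallel gripper is mounted at the origin on the work surface. World frame = base frame: x ahead of the robot, y to its left, z up, the work surface at z = 0. Lengths are in m, angles in rad, forces in N, time in s.
With the tool pointing down it reaches from about 0.325 to 0.85 m from the base axis. Payload 4.4 kg.
Tool frame: the origin (TCP) lies on the centre line of the jaws, within the pads' length; the fingertips stand 22 mm ahead of it and the grasp point (between the pads) lies 3 mm ahead of it; z points along the fingers, y is the line along which they close (so a half turn about z gives the same grasp; the last joint's range is limited). The gripper opens to 94 mm and grips with 3 to 60 N. Pads are 16 mm wide; open, the fingers measure 119 mm over their backs; the gripper's body (75 mm by 177 mm) begins 78 mm behind the grasp point.
Start: joints at [-1.488, 0.207, 1.542, -0, 1.393, -0.15], TCP at [0.133, -0.559, 0.227] pointing down, gripper open.
Joint ranges: [-2.73, 2.73], [-0.86, 2.22], [0.23, 2.46], [-1.11, 4.25], [0.08, 2.63], [-2.82, 2.82]. Speed limits (rad/s): [2.79, 2.79, 3.14, 3.14, 3.14, 3.14].

## Interface

Orientations are given as a rotation vector (axis times angle).
In Python, from station import readout, optics, order gives the robot as it stands.
- The arm moves only by the shell command python3 -m handwheel 'ROWS' [FORCE]. ROWS is JSON, one flat list of numbers, 7 for each row, row after row: the opening, from -1 (shut) to 1 (fully open), then the shift along the tool's x, y, z in cm, then the turn, a rotation vector about the tool's x, y, z in degrees. In form: [fingers, tx, ty, tz, rx, ry, rz, fingers, tx, ty, tz, rx, ry, rz, ...]. A call has 1 to 12 rows; each row is the pose to reach, as a shift and turn from the pose commanded when the call began, along the tool's axes at that moment; what a row does not reach only later rows make up. A row lasts 1/10 s, in which the tool goes at most 50 mm and 8.59 degrees, less where a joint would pass 70% of its speed; a pose out of reach is approached as far as the arm can. A call with a gripper value outside its range is refused whole. The fingers move at their own pace and stop on an object; FORCE is the grip in N (left out, the last holds). Time passes only in rows, so rows that repeat a pose let the fingers close. It gives the time, the measured TCP pose, the force, the opening and the grip force at its end, in the units of the state.
- readout.state(): the state, without advancing time (a new reading comes with each control period).
- optics.get_image(name): name is "scene" or "top" or "wrist"; returns the picture (400x640x3 uint8, red, green, blue); there is no depth.
- optics.camera_model(name): a dict with "vertical_fov" (degrees; the focal length in pixels is half the picture's height over the tangent of half this angle, whatever the lens; pixels are square), "cx", "cy" (the principal point, pixels), "R" (3x3) and "t" (3): a world point X has camera coordinates R X + t. Camera axes: x right, y down, z forward; pixel columns grow to the right and rows downward; lengths in m; the calibration is good to about 2 mm. A picture is of the moment at which its call begins: read the wrist's pose just before it. camera_model takes no time and is no camera call; for the wrist camera it gives the pose at the moment of the call.
- order.sign_off(): hands the job in; it is judged then, once.
The state is a dict: "t": time; "joint_positions": joint angles; "joint_velocities": joint speeds; "tau": joint torques, N m; "tool_pos": TCP position; "tool_rot": TCP orientation; "contact_force": force on the tool from outside, world axes, zero at the start; "moment": the same for the moment, N m; "gripper_width": finger opening in m; "grasp_force": force on a finger pad.
Only numpy, scipy, OpenCV 4.12 (cv2) and the standard library are available. Lean on these libraries where they do the work, as an engineer would, in place of code of your own. Each camera call takes 0.05 s, during which the arm holds its last target. There are 200 camera calls.

## Task

The vessels on the three bench instruments are mixed up, each on the wrong one: change them round (the bare white tile can serve as a free spot) so that the steel beaker stands on the balance pan for taring, the amber screw-cap bottle on the magnetic stirrer's plate and the conical flask on the rubber mat of the shaker. Each must stand upright in the middle of its plate, set down without being dropped, and let go. Keep the vessels upright on the way and do not disturb the block of tubes or the specimen pot.

Things in the scene. Friction and masses are not known exactly. Their poses are not given: they have to be found in the camera images.
- beaker: Open straight-sided stainless-steel beaker, empty, 52 mm diameter, 70 mm tall, wall 2 mm, about 80 g. Origin at the centre of its underside, z up. Grip it across the outside, upper half.
- bottle: Closed amber-glass reagent bottle with a blank white label, 56 mm diameter, 112 mm tall, about 220 g; its broad black screw cap is 50 mm in diameter and reaches from 84 to 112 mm above the underside, with a sloping shoulder below it: a good place to grip. Origin at the centre of its underside, z up.
- flask: Closed clear-glass conical (Erlenmeyer) flask, base 64 mm diameter, 116 mm tall, about 140 g. Its neck and the white stopper in it are one straight round column 25 mm in diameter from 64 to 116 mm above the underside (white stopper from 94 up): grip there. Origin at the centre of its underside, z up.
- balance_pan (a point): Centre of the upper face of the balance's pan: a flat round steel pan, 105 mm diameter, 58 mm above the bench, on a low white balance (150 mm wide, 212 mm long) with a display and a row of keys at one end. Fixed; z up, x towards the keys.
- stirrer_plate (a point): Centre of the upper face of the magnetic stirrer's plate: a flat square white ceramic plate, 120 x 120 mm, 66 mm above the bench, on a grey housing (130 mm wide, 165 mm long) with one black knob at the front. Fixed; z up, x towards the knob.
- shaker_mat (a point): Centre of the upper face of the orbital shaker's platform: a square black rubber mat, 144 x 144 mm, 78 mm above the bench, with a thin steel guard rail round it (rail 6 mm thick, 144 mm square between bar centres, its top 17 mm above the mat), on a cream housing with two knobs at the front. The platform does not move. Fixed; z up, x towards the knobs.
- tile: Bare white ceramic tile lying on the bench, 140 x 140 x 6 mm, fixed and empty: the free spot, where a vessel may stand meanwhile. Origin at the centre of its underside (top face 6 mm higher), z up.
- tube_block: White foam block, 80 x 150 x 40 mm, holding capped blood tubes that reach 103 mm above the bench; loose, nearest to the robot. To be left alone. Origin at the centre of its underside.
- specimen_pot: Small open translucent specimen pot, 42 mm across, 50 mm tall; loose. To be left alone. Origin at the centre of its underside.
Not all that is in view belongs to the job. Leave any blue or red look-alike of the beaker alone.

How it is judged:
At the end, for the whole second after the job is handed in: Beaker on the balance pan, bottle on the stirrer plate, flask on the shaker mat: each within 15 mm of the middle, its underside on the face (6 mm), upright within 0.1 rad, at rest (under 0.02 m/s) and not touched by the fingers (horizontal distance between beaker and balance_pan below 0.015 m and z of beaker in the frame of balance_pan between -0.006 and 0.006 m and angle between each of beaker, bottle, flask's own z axis and vertical below 0.1 rad and linear speed of each of beaker, bottle, flask below 0.02 m/s and contact force between each of beaker, bottle, flask and the fingers below 0.2 N and horizontal distance between bottle and stirrer_plate below 0.015 m and z of bottle in the frame of stirrer_plate between -0.006 and 0.006 m and horizontal distance between flask and shaker_mat below 0.015 m and z of flask in the frame of shaker_mat between -0.006 and 0.006 m).
It fails at once if a vessel is tipped more than about 35 degrees (angle between any of beaker, bottle, flask's own z axis and vertical above 0.6 rad).
It fails at once if a vessel is dropped (falls free of the fingers faster than 0.6 m/s, about 20 mm of fall) ((linear speed of beaker above 0.6 m/s and contact force between beaker and the fingers below 0.05 N) or (linear speed of bottle above 0.6 m/s and contact force between bottle and the fingers below 0.05 N) or (linear speed of flask above 0.6 m/s and contact force between flask and the fingers below 0.05 N)).
It fails at once if the tube block is pushed more than 20 mm or knocked over (distance of tube_block from where it was at the start of the episode above 0.02 m or angle between tube_block's own z axis and vertical above 0.3 rad).
It fails at once if the open specimen pot is pushed more than 20 mm or knocked over (distance of specimen_pot from where it was at the start of the episode above 0.02 m or angle between specimen_pot's own z axis and vertical above 0.3 rad).
It also fails if it takes over 133 s, if anything falls off the work surface, if the arm or the gripper's body presses on something with over 40 N, if the wrist force passes 120 N, or if a joint passes its speed limit or range.

## Working session

There is one attempt and no reset: what is moved stays moved. The work goes in short steps, Python scripts to look and compute and a shell command to move; the robot and the scene stay as the last step left them, time stands still between calls to the robot, and variables do not carry over. Pictures are saved under pics/ and viewed, at most 14 in all, crops included, and the job is handed in when it is done.

```bash
mkdir -p pics; ls
cat > h.py <<'E'
import numpy as np, cv2
from station import readout, optics, order
def snap(n,f):
    im=optics.get_image(n); cv2.imwrite('pics/'+f,cv2.cvtColor(im,cv2.COLOR_RGB2BGR)); return im
def f_of(m): return 200/np.tan(np.radians(m['vertical_fov'])/2)
def px2w(m,u,v,z):
    R=np.array(m['R']);t=np.array(m['t']);d=R.T@np.array([(u-m['cx'])/f_of(m),(v-m['cy'])/f_of(m),1]);c=-R.T@t
    return c+d*(z-c[2])/d[2]
def w2px(m,X):
    p=np.array(m['R'])@np.array(X)+np.array(m['t']);return p[:2]/p[2]*f_of(m)+[m['cx'],m['cy']]
E
python3 - <<'E'
from h import *
snap('top','top0.png');snap('scene','scene0.png')
for n in('top','scene','wrist'):
    m=optics.camera_model(n);print(n,{k:(np.round(v,3).tolist()) for k,v in m.items() if not isinstance(v,str)}, 'c',-np.array(m['R']).T@np.array(m['t']))
print(readout.state())
E
```

```text
pics
top {'vertical_fov': 54.522, 'cx': 326.516, 'cy': 202.478, 'R': [[-0.004, -1.0, 0.013], [-0.998, 0.003, -0.056], [0.056, -0.013, -0.998]], 't': [-0.002, 0.579, 1.071]} c [0.51784288 0.01052038 1.10135562]
scene {'vertical_fov': 56.877, 'cx': 321.902, 'cy': 198.508, 'R': [[-0.496, 0.868, -0.008], [0.609, 0.341, -0.716], [-0.619, -0.36, -0.698]], 't': [0.307, -0.316, 1.298]} c [1.14858091 0.30888555 0.68196354]
wrist {'vertical_fov': 69.032, 'cx': 321.227, 'cy': 197.022, 'R': [[0.233, -0.973, -0.002], [-0.932, -0.224, 0.284], [-0.277, -0.064, -0.959]], 't': [-0.574, -0.03, 0.391]} c [ 0.21410078 -0.53930565  0.38235161]
{'t': 0.1, 'joint_positions': array([-1.48749817e+00,  2.07347110e-01,  1.54280384e+00, -5.08250059e-06,
        1.39349008e+00, -1.50522002e-01]), 'joint_velocities': array([-0.00230222, -0.00286796, -0.00321466, -0.0011156 ,  0.00014068,
        0.0002452 ]), 'tau': array([-5.14322965e-04, -3.71862602e+01, -2.82293326e+01,  6.98819524e-02,
        3.11063637e-02, -4.55612985e-05]), 'tool_pos': array([ 0.13314256, -0.5586716 ,  0.22640331]), 'tool_rot': array([-3.11811392e+00, -3.66210335e-01, -1.00211048e-04]), 'contact_force': array([ 0.26012159,  0.23034346, -0.20989563]), 'moment': array([-0.05239624,  0.02345936,  0.02661315]), 'grasp_force': 0.0, 'gripper_width': 0.09396497862372045}
```

View pics/top0.png

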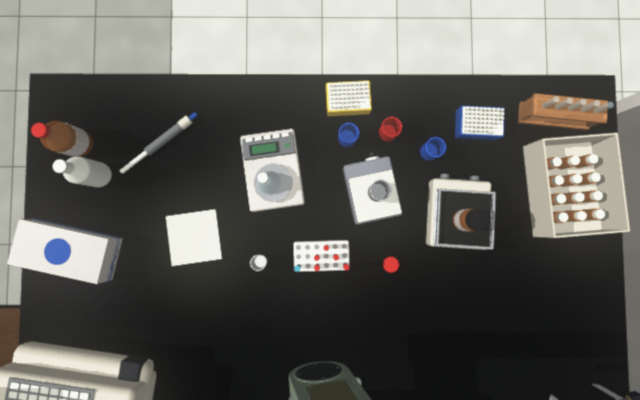

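View pics/scene0.png

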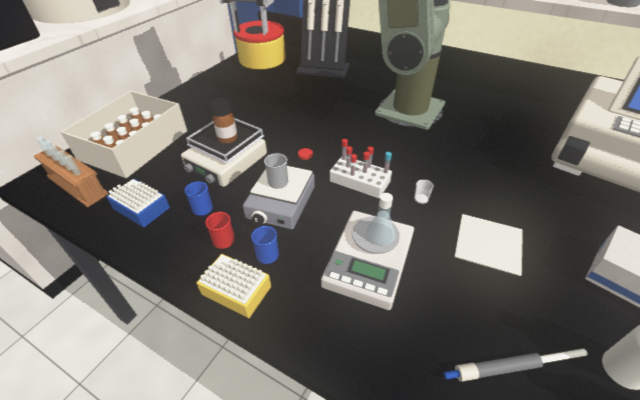

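The top picture shows the flask on the balance (272,182), the beaker on the stirrer (378,190), the bottle on the shaker (468,220) and the tile at (193,237). The tube block is at (321,256) and the specimen pot at (258,262).

Possible mix-ups:
- **Beaker:** steel (378,190), or the blue look-alikes (348,133) and (433,148), or the red one (390,128). I choose the steel one.
- **Bottle:** amber with a black cap (468,220), or the red-capped brown bottle (60,135), the white one (80,172), or the small vials (580,185). I choose the black-capped one.
- **Flask:** the only candidate is (272,182).

Next is one close crop.

Run:
```python
from h import *
im=cv2.imread('pics/top0.png')
cv2.imwrite('pics/c1.png',cv2.resize(im[120:275,235:505],None,fx=2.96,fy=2.96,interpolation=cv2.INTER_CUBIC))
```

```text
(no output)
```

View pics/c1.png

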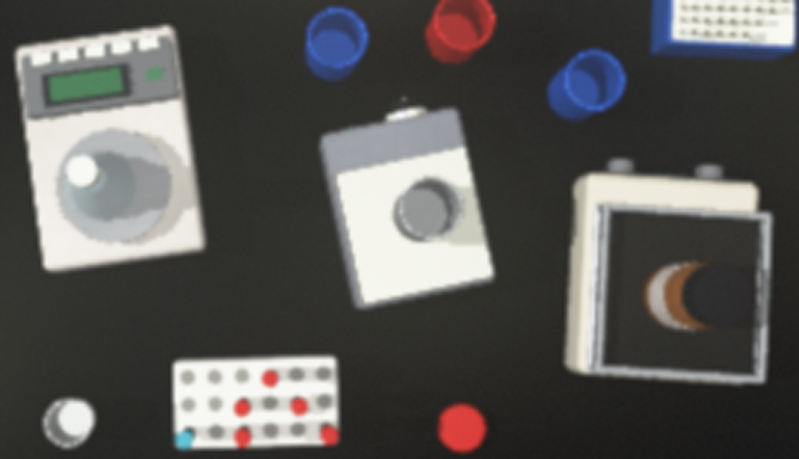

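```bash
cat >> h.py <<'E'
def C(u,v): return 235+u/2.96,120+v/2.96
E
python3 - <<'E'
from h import *
m=optics.camera_model('top')
def mm(p,z): return px2w(m,*p,z)
print('pan',mm(C(114,185),.058)); print('pan edges',[np.round(mm(C(*q),.058)[:2],3) for q in((57,185),(171,185),(114,128),(114,242))])
print('flask',mm(C(82,170),.174))
P=np.array([mm(C(*q),.066)[:2] for q in((337,172),(461,147),(494,278),(360,305))]);print('stir',P.mean(0),np.linalg.norm(np.diff(P,axis=0,append=P[:1]),axis=1))
print('beaker',mm(C(428,208),.136))
P=np.array([mm(C(*q),.095)[:2] for q in((600,205),(772,212),(766,383),(592,376))]);print('shaker',P.mean(0),np.linalg.norm(np.diff(P,axis=0,append=P[:1]),axis=1))
print('bottle',mm(C(716,295),.190))
P=np.array([mm(q,.006)[:2] for q in((166,217),(216,210),(221,262),(171,266))]);print('tile',P.mean(0),np.linalg.norm(np.diff(P,axis=0,append=P[:1]),axis=1))
P=np.array([mm(C(*q),.04)[:2] for q in((173,360),(336,356),(338,447),(175,448))]);print('block',P)
print('pot',mm(C(76,417),.05))
im=cv2.imread('pics/scene0.png')
cv2.imwrite('pics/c2.png',cv2.resize(im[90:290,170:440],None,fx=2.96,fy=2.96,interpolation=cv2.INTER_CUBIC))
E
```

```text
pan [0.63094785 0.13973659 0.058     ]
pan edges [array([0.631, 0.192]), array([0.631, 0.088]), array([0.683, 0.14 ]), array([0.579, 0.14 ])]
flask [0.63062919 0.15129074 0.174     ]
stir [ 0.59289213 -0.13157565] [0.1151954  0.12247743 0.12371622 0.12210983]
beaker [ 0.60241553 -0.1347747   0.136     ]
shaker [ 0.52992013 -0.36435725] [0.15258648 0.15059083 0.15305005 0.15043414]
bottle [ 0.52760865 -0.35568403  0.19      ]
tile [0.4791205  0.36911054] [0.14088066 0.1462022  0.13913471 0.13753724]
block [[ 0.47121124  0.08715382]
 [ 0.47427052 -0.06280698]
 [ 0.39114993 -0.06408588]
 [ 0.39099134  0.0852219 ]]
pot [0.42052007 0.17425378 0.05      ]
```

View pics/c2.png

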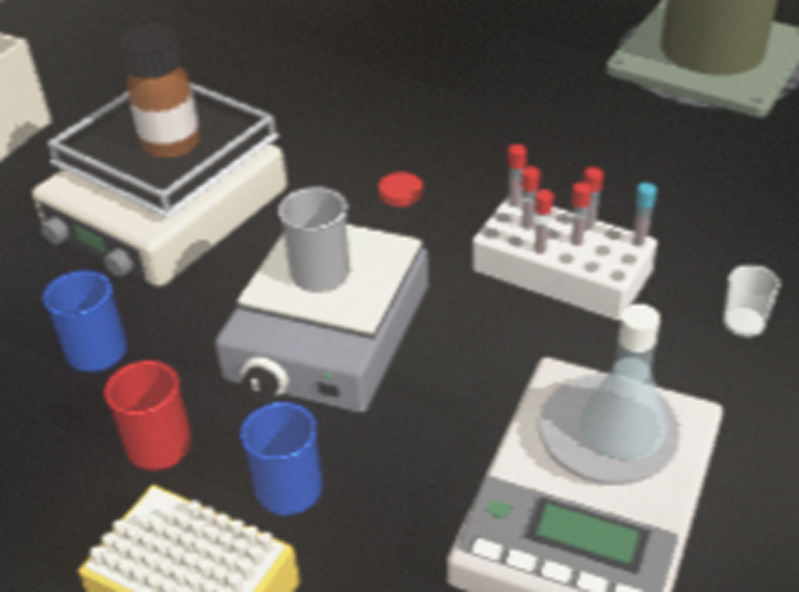

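```bash
cat >> h.py <<'E'
def tri(obs):
    A=[];b=[]
    for m,(u,v) in obs:
        R=np.array(m['R']);t=np.array(m['t']);f=f_of(m);a=(u-m['cx'])/f;c=(v-m['cy'])/f
        A+=[R[0]-a*R[2],R[1]-c*R[2]];b+=[a*t[2]-t[0],c*t[2]-t[1]]
    return np.linalg.lstsq(np.array(A),np.array(b),rcond=None)[0]
E
python3 - <<'E'
from h import *
m=optics.camera_model('top');s=optics.camera_model('scene')
S=lambda u,v:(170+u/2.96,90+v/2.96)
for n,a,b,z in(('flask',C(82,170),(641,317),.174),('beaker',C(428,208),(314,210),.136),('bottle',C(716,295),(150,41),.19)):
    print(n,px2w(s,*S(*b),z),'tri',tri([(m,a),(s,S(*b))]))
print('stirrer centre scene',px2w(s,*S(*np.mean([(284,217),(424,241),(378,330),(241,296)],0)),.066))
print('pan scene',px2w(s,*S(609,427),.058))
from scipy.spatial.transform import Rotation as Ro
st=readout.state();R=Ro.from_rotvec(st['tool_rot']).as_matrix();print(R.round(4),R.T@(np.array([.631,.151,.30])-st['tool_pos'])*100)
E
```

```text
flask [0.63196647 0.15621914 0.174     ] tri [0.63019467 0.15360707 0.17133823]
beaker [ 0.60650505 -0.13073788  0.136     ] tri [ 0.60244582 -0.13485719  0.13167607]
bottle [ 0.5344383  -0.34965397  0.19      ] tri [ 0.52744061 -0.35766071  0.18431532]
stirrer centre scene [ 0.59796677 -0.12642087  0.066     ]
pan scene [0.63486833 0.14613219 0.058     ]
[[ 9.728e-01  2.317e-01 -2.000e-04]
 [ 2.317e-01 -9.728e-01  2.000e-03]
 [ 3.000e-04 -2.000e-03 -1.000e+00]] [ 64.87601411 -57.51561433  -7.22355233]
```

```bash
python3 -m handwheel '[1,0,0,-5,0,0,8, 1,0,0,-7,0,0,13.4, 1,3.5,-3,-7,0,0,13.4, 1,7,-6,-7,0,0,13.4, 1,10.5,-9,-7,0,0,13.4, 1,14,-12,-7,0,0,13.4, 1,17.5,-15,-7,0,0,13.4, 1,21,-18,-7,0,0,13.4, 1,24.5,-21,-7,0,0,13.4, 1,28,-24,-7,0,0,13.4, 1,31.5,-27,-7,0,0,13.4, 1,35,-30,-7,0,0,13.4]'
python3 - <<'E'
from h import *
from scipy.spatial.transform import Rotation as Ro
st=readout.state();R=Ro.from_rotvec(st['tool_rot']).as_matrix();print(st['tool_pos'],R.round(4),R.T@(np.array([.57,.151,.30])-st['tool_pos'])*100)
E
```

```text
t: 1.3
tool_pos: [0.4047, -0.1846, 0.2972]
tool_rot: [-3.142, 0.0, 0.0]
contact_force: [0.5, -0.9, 0.2]
gripper_width: 0.0942
grasp_force: 0.0
[ 0.40468267 -0.18457278  0.29717112] [[ 1.e+00 -3.e-04 -2.e-04]
 [-3.e-04 -1.e+00  1.e-04]
 [-2.e-04 -1.e-04 -1.e+00]] [ 16.52326955 -33.56144464  -0.28307077]
```

```bash
python3 -m handwheel '[1,3,-4,0,0,0,0, 1,6,-8,0,0,0,0, 1,9,-12,0,0,0,0, 1,12,-16,0,0,0,0, 1,15,-20,0,0,0,0, 1,18,-24,0,0,0,0, 1,20.5,-28,0,0,0,0, 1,22,-31,0,0,0,0, 1,22.5,-33.5,0,0,0,0, 1,22.5,-33.5,0,0,0,0, 1,22.5,-33.5,0,0,0,0]'
python3 - <<'E'
from h import *
m=optics.camera_model('wrist');im=snap('wrist','w1.png');print(readout.state()['tool_pos'])
print(w2px(m,[.631,.153,.174]),w2px(m,[.631,.140,.058]))
E
```

```text
t: 2.4
tool_pos: [0.6288, 0.1486, 0.2966]
tool_rot: [3.141, 0.002, -0.003]
contact_force: [0.3, -0.8, -0.4]
gripper_width: 0.0937
grasp_force: 0.0
[0.62880169 0.14790141 0.296877  ]
[317.10220428 195.2398752 ] [327.60790877 171.69294232]
```

View pics/w1.png

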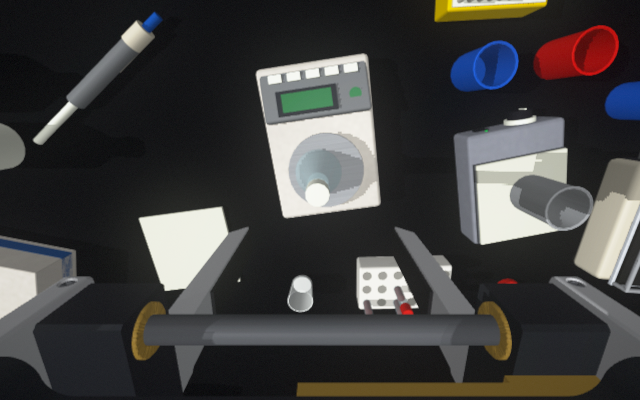

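The wrist view shows the stopper at (317,193), where I predicted (317,195), and the pan centre at about (326,170), where I predicted (327.6,171.7). The top-view positions therefore hold to about 2 mm, and I descend on the flask's neck.

```bash
python3 -m handwheel '[1,0.3,-0.5,3,0,0,0, 1,0.3,-0.5,6,0,0,0, 1,0.3,-0.5,9,0,0,0, 1,0.3,-0.5,12,0,0,0, 1,0.3,-0.5,13.5,0,0,0, 1,0.3,-0.5,14.1,0,0,0, 1,0.3,-0.5,14.1,0,0,0, 1,0.3,-0.5,14.1,0,0,0]' 20
python3 -m handwheel '[-1,0,0,0,0,0,0, -1,0,0,0,0,0,0, -1,0,0,0,0,0,0, -1,0,0,0,0,0,0, -1,0,0,0,0,0,0, -1,0,0,0,0,0,0, -1,0,0,0,0,0,0, -1,0,0,0,0,0,0, -1,0,0,0,0,0,0, -1,0,0,0,0,0,0]' 20
```

```text
t: 3.25
tool_pos: [0.6334, 0.1533, 0.1584]
tool_rot: [-3.141, 0.001, -0.005]
contact_force: [0.4, -0.2, 0.1]
gripper_width: 0.0941
grasp_force: 0.0
t: 4.25
tool_pos: [0.6322, 0.1535, 0.1563]
tool_rot: [3.142, -0.0, -0.0]
contact_force: [-0.0, -1.0, 0.4]
gripper_width: 0.0247
grasp_force: 20.0
```

```bash
python3 -m handwheel '[-1,0,0,-1,0,0,0, -1,0,0,-3,0,0,0, -1,0,0,-5,0,0,0, -1,-1,-1.5,-6,0,0,0, -1,-3,-4.2,-6,0,0,0, -1,-5,-7,-6,0,0,0, -1,-7,-9.8,-6,0,0,0, -1,-9,-12.6,-6,0,0,0, -1,-11,-15.4,-6,0,0,0, -1,-13,-18.2,-6,0,0,0, -1,-14.5,-20.5,-6,0,0,0, -1,-15.3,-21.5,-6,0,0,0]'
python3 -m handwheel '[-1,0,0,0,0,0,0, -1,0,0,2,0,0,0, -1,0,0,5,0,0,0, -1,0,0,8,0,0,0, -1,0,0,10,0,0,0, -1,0,0,10,0,0,0, -1,0,0,10,0,0,0]'
```

```text
t: 5.45
tool_pos: [0.4765, 0.3711, 0.2165]
tool_rot: [-3.141, -0.005, 0.002]
contact_force: [-0.2, -0.1, -1.5]
gripper_width: 0.0243
grasp_force: 20.0
t: 6.15
tool_pos: [0.4799, 0.3677, 0.1166]
tool_rot: [3.141, -0.002, -0.0]
contact_force: [-1.1, 0.2, -0.6]
gripper_width: 0.0246
grasp_force: 20.0
```

```bash
python3 -m handwheel '[-1,0,0,0.5,0,0,0, -1,0,0,0.9,0,0,0, -1,0,0,1.1,0,0,0, -1,0,0,1.2,0,0,0, -1,0,0,1.2,0,0,0, -1,0,0,1.2,0,0,0]'
```

```text
t: 6.75
tool_pos: [0.4793, 0.3687, 0.1046]
tool_rot: [-3.141, -0.0, -0.0]
contact_force: [-0.1, 0.0, -1.9]
gripper_width: 0.0247
grasp_force: 20.0
```

```bash
python3 -m handwheel '[-1,0,0,0.1,0,0,0, -1,0,0,0.1,0,0,0, -1,0,0,0.1,0,0,0]'; python3 -m handwheel '[-1,0,0,0.1,0,0,0, -1,0,0,0.1,0,0,0, -1,0,0,0.1,0,0,0]'
```

```text
t: 7.05
tool_pos: [0.4795, 0.3687, 0.1043]
tool_rot: [-3.141, -0.0, -0.001]
contact_force: [-0.5, -1.9, 5.1]
gripper_width: 0.0247
grasp_force: 20.0
t: 7.35
tool_pos: [0.4797, 0.3688, 0.1043]
tool_rot: [-3.141, -0.0, -0.002]
contact_force: [-2.7, -2.1, 8.9]
gripper_width: 0.0248
grasp_force: 20.0
```

```bash
python3 -m handwheel '[-1,0,0,-0.1,0,0,0, 0.3,0,0,-0.1,0,0,0, 1,0,0,-0.1,0,0,0, 1,0,0,-0.1,0,0,0, 1,0,0,-0.1,0,0,0, 1,0,0,-3,0,0,0, 1,0,0,-7,0,0,0, 1,0,0,-11,0,0,0, 1,0,0,-15,0,0,0, 1,1,4.5,-16,0,0,0, 1,2,9,-16,0,0,0, 1,3,13.5,-16,0,0,0]'
python3 -m handwheel '[1,1,4,0,0,0,0, 1,2,8,0,0,0,0, 1,3,12,0,0,0,0, 1,4,16,0,0,0,0, 1,5,20,0,0,0,0, 1,6,24,0,0,0,0, 1,7,28,0,0,0,0, 1,8,31.5,0,0,0,0, 1,9,34.5,0,0,0,0, 1,9.2,36.8,0,0,0,0, 1,9.2,36.8,0,0,0,0, 1,9.2,36.8,0,0,0,0]'
python3 - <<'E'
from h import *
m=optics.camera_model('wrist');im=snap('wrist','w2.png');print(readout.state()['tool_pos'])
print(w2px(m,[.602,-.135,.136]),w2px(m,[.593,-.1315,.066]))
E
```

```text
t: 8.55
tool_pos: [0.5097, 0.2326, 0.2634]
tool_rot: [-3.141, -0.002, -0.003]
contact_force: [0.9, -0.5, 0.5]
gripper_width: 0.0939
grasp_force: 0.0
t: 9.75
tool_pos: [0.601, -0.1343, 0.262]
tool_rot: [-3.141, 0.002, 0.001]
contact_force: [-0.5, 0.4, -0.8]
gripper_width: 0.0941
grasp_force: 0.0
[ 0.60096945 -0.13364369  0.26218644]
[322.33695151 195.5305412 ] [319.38735472 186.74378112]
```

View pics/w2.png

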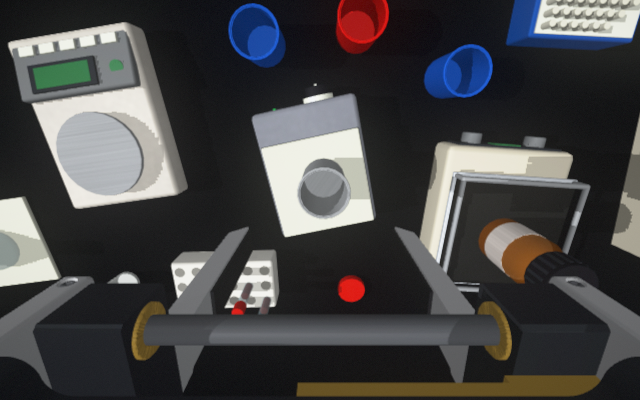

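The wrist view shows the beaker's rim centre at (324,193), against a prediction of (322,195). The stirrer plate centre is at (320,184), against (319,187), so both agree.

```bash
python3 -m handwheel '[1,0.2,0.1,3,0,0,0, 1,0.2,0.1,6,0,0,0, 1,0.2,0.1,9,0,0,0, 1,0.2,0.1,12,0,0,0, 1,0.2,0.1,13.5,0,0,0, 1,0.2,0.1,14.1,0,0,0, 1,0.2,0.1,14.1,0,0,0, -1,0.2,0.1,14.1,0,0,0, -1,0.2,0.1,14.1,0,0,0, -1,0.2,0.1,14.1,0,0,0, -1,0.2,0.1,14.1,0,0,0, -1,0.2,0.1,14.1,0,0,0]' 20
python3 -m handwheel '[-1,0,0,0,0,0,0, -1,0,0,0,0,0,0, -1,0,0,0,0,0,0]'
```

```text
t: 11.0
tool_pos: [0.6034, -0.1356, 0.1219]
tool_rot: [3.141, -0.0, 0.001]
contact_force: [0.5, -0.9, -0.2]
gripper_width: 0.0573
grasp_force: 0.0
t: 11.3
tool_pos: [0.6033, -0.1356, 0.1216]
tool_rot: [3.141, -0.0, 0.0]
contact_force: [0.1, 0.0, 0.8]
gripper_width: 0.0505
grasp_force: 19.9
```

```bash
python3 -m handwheel '[-1,0,0,-1,0,0,0, -1,0,0,-3,0,0,0, -1,0,0,-5,0,0,0, -1,0.2,-2,-6,0,0,0, -1,0.6,-6,-6,0,0,0, -1,1,-10,-6,0,0,0, -1,1.4,-14,-6,0,0,0, -1,1.8,-18,-6,0,0,0, -1,2.2,-22,-6,0,0,0, -1,2.6,-25,-6,0,0,0, -1,2.8,-27,-6,0,0,0, -1,2.8,-27.5,-6,0,0,0]'
python3 -m handwheel '[-1,0,0,0,0,0,0, -1,0,0,0,0,0,0]'
python3 - <<'E'
from h import *
m=optics.camera_model('wrist');im=snap('wrist','w3.png');p=readout.state()['tool_pos'];print(p)
print(w2px(m,[p[0],p[1],p[2]+.0144]),w2px(m,[.632,.140,.058]))
E
```

```text
t: 12.5
tool_pos: [0.631, 0.1421, 0.1817]
tool_rot: [-3.141, -0.005, -0.0]
contact_force: [-0.8, 0.2, -1.0]
gripper_width: 0.0508
grasp_force: 19.9
t: 12.7
tool_pos: [0.6311, 0.1385, 0.1815]
tool_rot: [3.141, -0.001, -0.0]
contact_force: [-0.2, -0.6, -0.8]
gripper_width: 0.0509
grasp_force: 19.9
[0.63116305 0.13821041 0.1814652 ]
[322.3858407  269.05927498] [320.00474214 196.44477782]
```

View pics/w3.png

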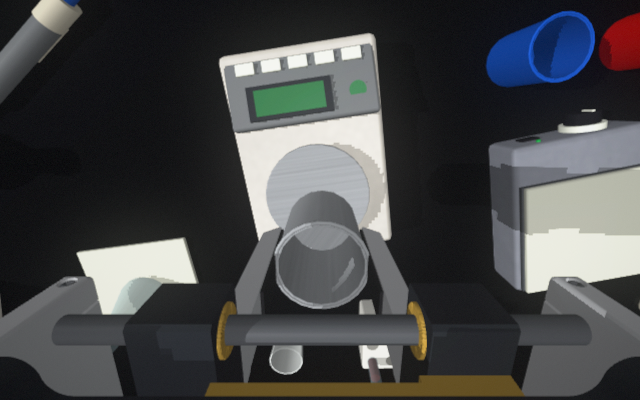

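The view shows the pan centre at about (318,195), predicted (320,196). The held beaker's rim is at (322,264), so it sits about 2–3 mm ahead of the TCP. I lower it onto the pan.

```bash
python3 -m handwheel '[-1,-0.1,-0.25,1.5,0,0,0, -1,-0.1,-0.25,3.5,0,0,0, -1,-0.1,-0.25,5.2,0,0,0, -1,-0.1,-0.25,6,0,0,0, -1,-0.1,-0.25,6.3,0,0,0, -1,-0.1,-0.25,6.5,0,0,0, -1,-0.1,-0.25,6.6,0,0,0, -1,-0.1,-0.25,6.7,0,0,0, -1,-0.1,-0.25,6.7,0,0,0, -1,-0.1,-0.25,6.7,0,0,0]'
python3 -m handwheel '[-1,0,0,0.1,0,0,0, -1,0,0,0.1,0,0,0, -1,0,0,0.1,0,0,0]'
```

```text
t: 13.75
tool_pos: [0.6305, 0.1421, 0.115]
tool_rot: [-3.142, 0.0, -0.002]
contact_force: [-0.9, -0.3, 0.0]
gripper_width: 0.0511
grasp_force: 19.9
t: 14.05
tool_pos: [0.6304, 0.1421, 0.1136]
tool_rot: [-3.141, 0.0, -0.001]
contact_force: [0.4, -0.2, -0.4]
gripper_width: 0.0506
grasp_force: 19.9
```

```bash
python3 -m handwheel '[-1,0,0,0.1,0,0,0, -1,0,0,0.1,0,0,0, -1,0,0,0.1,0,0,0]'; python3 -m handwheel '[-1,0,0,0.1,0,0,0, -1,0,0,0.1,0,0,0, -1,0,0,0.1,0,0,0]'
```

```text
t: 14.35
tool_pos: [0.6305, 0.1421, 0.1136]
tool_rot: [-3.142, 0.0, -0.001]
contact_force: [-1.6, -0.9, 4.7]
gripper_width: 0.0505
grasp_force: 20.0
t: 14.65
tool_pos: [0.6305, 0.1421, 0.1136]
tool_rot: [3.142, 0.0, 0.001]
contact_force: [-4.3, -0.7, 8.6]
gripper_width: 0.0506
grasp_force: 20.0
```

```bash
python3 -m handwheel '[-1,0,0,-0.15,0,0,0, 0.3,0,0,-0.15,0,0,0, 1,0,0,-0.15,0,0,0, 1,0,0,-0.15,0,0,0, 1,0,0,-0.15,0,0,0, 1,0,0,-3,0,0,0, 1,0,0,-7,0,0,0, 1,0,0,-11,0,0,0, 1,0,0,-15,0,0,0, 1,-1,4,-18,0,0,0, 1,-2,8.5,-18.6,0,0,0, 1,-3,13,-18.6,0,0,0]'
python3 -m handwheel '[1,-1,4,0,0,0,0, 1,-2,8,0,0,0,0, 1,-3,12,0,0,0,0, 1,-3.5,16,0,0,0,0, 1,-4,20,0,0,0,0, 1,-5,24,0,0,0,0, 1,-6,28,0,0,0,0, 1,-7,31.5,0,0,0,0, 1,-7.2,34.5,0,0,0,0, 1,-7.2,36.9,0,0,0,0, 1,-7.2,36.9,0,0,0,0, 1,-7.2,36.9,0,0,0,0]'
python3 - <<'E'
from h import *
m=optics.camera_model('wrist');im=snap('wrist','w4.png');print(readout.state()['tool_pos'])
print(w2px(m,[.528,-.357,.19]),w2px(m,[.53,-.3643,.095]))
print([w2px(m,[.528+.025*a,-.357+.025*b,.19]).round(0).tolist() for a,b in((1,0),(-1,0),(0,1),(0,-1))])
E
```

```text
t: 15.85
tool_pos: [0.6011, 0.011, 0.3003]
tool_rot: [3.141, 0.002, 0.009]
contact_force: [0.7, 0.1, -1.1]
gripper_width: 0.0937
grasp_force: 0.0
t: 17.05
tool_pos: [0.528, -0.3568, 0.297]
tool_rot: [-3.14, 0.001, 0.001]
contact_force: [-0.3, 0.2, -0.1]
gripper_width: 0.0943
grasp_force: 0.0
[ 0.52822079 -0.35608973  0.29717359]
[321.95867443 202.21716514] [327.68266599 177.91308683]
[[322.0, 176.0], [322.0, 227.0], [296.0, 202.0], [348.0, 202.0]]
```

View pics/w4.png

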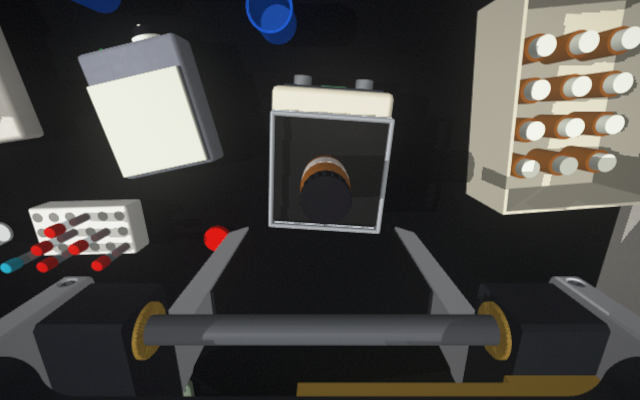

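The cap is centred at (325,200), predicted (322,202), so the bottle is at about (0.529, -0.360). The rail's diagonals cross at (328,175), predicted (328,178), so the mat centre is at about (0.531, -0.364).

```bash
python3 -m handwheel '[1,0.1,0.3,3,0,0,0, 1,0.1,0.3,6,0,0,0, 1,0.1,0.3,9,0,0,0, 1,0.1,0.3,10.7,0,0,0, 1,0.1,0.3,11.3,0,0,0, 1,0.1,0.3,11.3,0,0,0, -1,0.1,0.3,11.3,0,0,0, -1,0.1,0.3,11.3,0,0,0, -1,0.1,0.3,11.3,0,0,0, -1,0.1,0.3,11.3,0,0,0, -1,0.1,0.3,11.3,0,0,0, -1,0.1,0.3,11.3,0,0,0]' 35
python3 -m handwheel '[-1,0,0,0,0,0,0, -1,0,0,0,0,0,0, -1,0,0,0,0,0,0]'
```

```text
t: 18.3
tool_pos: [0.5292, -0.3602, 0.1846]
tool_rot: [3.141, -0.0, 0.0]
contact_force: [0.4, -0.2, -1.1]
gripper_width: 0.0496
grasp_force: 30.6
t: 18.6
tool_pos: [0.5292, -0.3602, 0.1846]
tool_rot: [3.141, -0.0, 0.0]
contact_force: [0.4, -0.8, 1.4]
gripper_width: 0.0496
grasp_force: 35.0
```

```bash
python3 -m handwheel '[-1,0,0,-1,0,0,0, -1,0,0,-3,0,0,0, -1,0,0,-5,0,0,0, -1,0.5,-2,-5.5,0,0,0, -1,1.4,-5,-5.5,0,0,0, -1,2.3,-8,-5.5,0,0,0, -1,3.2,-11,-5.5,0,0,0, -1,4.1,-14,-5.5,0,0,0, -1,5,-17,-5.5,0,0,0, -1,5.8,-20,-5.5,0,0,0, -1,6.3,-22,-5.5,0,0,0, -1,6.5,-22.8,-5.5,0,0,0]'
python3 -m handwheel '[-1,0,0,0,0,0,0, -1,0,0,0,0,0,0]'
python3 - <<'E'
from h import *
m=optics.camera_model('wrist');im=snap('wrist','w5.png');p=readout.state()['tool_pos'];print(p)
print(w2px(m,[p[0],p[1],p[2]+.0054]),w2px(m,[.593,-.1315,.066]))
E
```

```text
t: 19.8
tool_pos: [0.5938, -0.1283, 0.2386]
tool_rot: [-3.14, -0.005, 0.003]
contact_force: [0.1, -0.7, -1.9]
gripper_width: 0.0498
grasp_force: 35.0
t: 20.0
tool_pos: [0.5938, -0.1322, 0.2391]
tool_rot: [3.141, -0.0, -0.001]
contact_force: [0.6, -0.8, -2.6]
gripper_width: 0.0493
grasp_force: 35.0
[ 0.59381592 -0.13267818  0.23922743]
[322.63874989 261.06914776] [320.87957148 185.70716144]
```

View pics/w5.png

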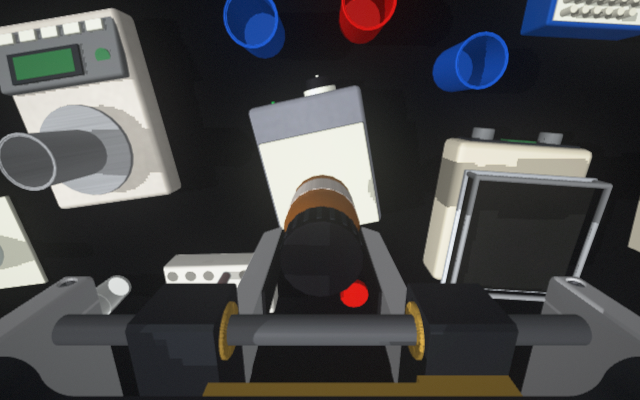

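The view shows the cap centre at about (322,254), predicted (323,261), so the bottle sits about 3 mm ahead of the TCP. The plate lies under it as predicted. I shift 2 mm back and lower.

```bash
python3 -m handwheel '[-1,-0.2,0,1.5,0,0,0, -1,-0.2,0,3.5,0,0,0, -1,-0.2,0,5.2,0,0,0, -1,-0.2,0,6,0,0,0, -1,-0.2,0,6.2,0,0,0, -1,-0.2,0,6.4,0,0,0, -1,-0.2,0,6.5,0,0,0, -1,-0.2,0,6.6,0,0,0, -1,-0.2,0,6.6,0,0,0]'
python3 -m handwheel '[-1,0,0,0.1,0,0,0, -1,0,0,0.1,0,0,0, -1,0,0,0.1,0,0,0]'; python3 -m handwheel '[-1,0,0,0.1,0,0,0, -1,0,0,0.1,0,0,0, -1,0,0,0.1,0,0,0]'
```

```text
t: 20.95
tool_pos: [0.5925, -0.1321, 0.174]
tool_rot: [3.141, -0.0, 0.002]
contact_force: [0.1, 0.4, -2.6]
gripper_width: 0.0496
grasp_force: 35.0
t: 21.25
tool_pos: [0.5923, -0.1319, 0.1726]
tool_rot: [3.142, 0.0, 0.001]
contact_force: [0.0, 0.0, -1.5]
gripper_width: 0.0494
grasp_force: 35.0
t: 21.55
tool_pos: [0.5926, -0.132, 0.1725]
tool_rot: [3.141, 0.0, 0.002]
contact_force: [-1.1, 0.1, 3.9]
gripper_width: 0.0494
grasp_force: 35.0
```

```bash
python3 -m handwheel '[-1,0,0,-0.1,0,0,0, 0.3,0,0,-0.1,0,0,0, 1,0,0,-0.1,0,0,0, 1,0,0,-0.1,0,0,0, 1,0,0,-0.1,0,0,0, 1,0,0,-3,0,0,0, 1,0,0,-7,0,0,0, 1,0,0,-11,0,0,0, 1,-1,-3,-12.8,0,0,0, 1,-2,-7,-12.8,0,0,0, 1,-3,-11.5,-12.8,0,0,0, 1,-4,-16,-12.8,0,0,0]'
python3 -m handwheel '[1,-1,-4,0,0,0,0, 1,-2,-8,0,0,0,0, 1,-3,-12,0,0,0,0, 1,-4,-16,0,0,0,0, 1,-5,-20,0,0,0,0, 1,-6,-24,0,0,0,0, 1,-6.5,-28,0,0,0,0, 1,-7,-31.5,0,0,0,0, 1,-7.3,-34.1,0,0,0,0, 1,-7.3,-34.1,0,0,0,0, 1,-7.3,-34.1,0,0,0,0]'
python3 - <<'E'
from h import *
im=snap('top','t2.png')[100:280,140:520]
cv2.imwrite('pics/c3.png',cv2.cvtColor(cv2.resize(im,None,fx=2.1,fy=2.1,interpolation=cv2.INTER_CUBIC),cv2.COLOR_RGB2BGR))
E
```

```text
t: 22.75
tool_pos: [0.5518, 0.0292, 0.2998]
tool_rot: [-3.142, 0.002, -0.002]
contact_force: [0.8, -0.2, -0.3]
gripper_width: 0.0941
grasp_force: 0.0
t: 23.85
tool_pos: [0.479, 0.369, 0.2991]
tool_rot: [3.141, 0.002, -0.0]
contact_force: [0.2, -0.4, 0.4]
gripper_width: 0.0939
grasp_force: 0.0
```

View pics/c3.png

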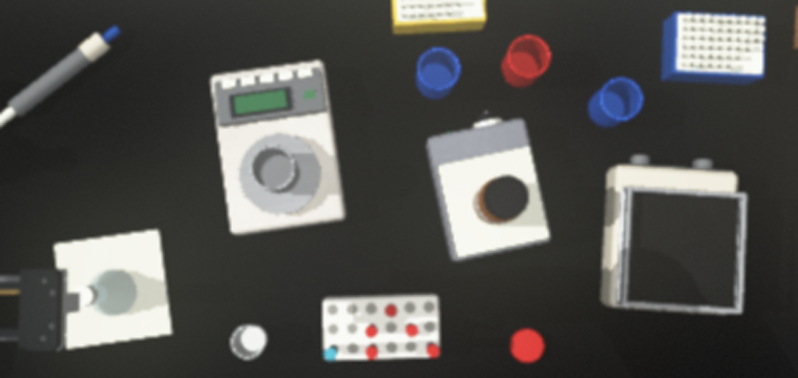

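The beaker stands on the pan (273,170), the bottle on the stirrer plate (503,198) and the flask on the tile (110,293). The block and pot have not moved. Now I regrip the flask.

```bash
python3 -m handwheel '[1,0.1,0,4,0,0,0, 1,0.1,0,8,0,0,0, 1,0.1,0,12,0,0,0, 1,0.1,0,15.5,0,0,0, 1,0.1,0,18,0,0,0, 1,0.1,0,19.3,0,0,0, 1,0.1,0,19.4,0,0,0, 1,0.1,0,19.4,0,0,0]' 20
python3 -m handwheel '[-1,0,0,0,0,0,0, -1,0,0,0,0,0,0, -1,0,0,0,0,0,0, -1,0,0,0,0,0,0, -1,0,0,0,0,0,0, -1,0,0,0,0,0,0, -1,0,0,0,0,0,0, -1,0,0,0,0,0,0, -1,0,0,0,0,0,0, -1,0,0,0,0,0,0]' 20
```

```text
t: 24.7
tool_pos: [0.4813, 0.3688, 0.1066]
tool_rot: [-3.141, 0.002, -0.002]
contact_force: [-0.3, 0.2, 0.7]
gripper_width: 0.0939
grasp_force: 0.0
t: 25.7
tool_pos: [0.4801, 0.369, 0.1053]
tool_rot: [3.141, -0.0, -0.0]
contact_force: [-0.6, 0.1, -0.0]
gripper_width: 0.0245
grasp_force: 20.0
```

```bash
python3 -m handwheel '[-1,0,0,-1,0,0,0, -1,0,0,-3,0,0,0, -1,0,0,-6,0,0,0, -1,0,0,-10,0,0,0, -1,0,0,-14,0,0,0, -1,0,0,-17.5,0,0,0, -1,0,0,-19.5,0,0,0, -1,0.1,2,-20.5,0,0,0, -1,0.4,6,-20.5,0,0,0, -1,0.7,10,-20.5,0,0,0, -1,1,14,-20.5,0,0,0, -1,1.2,18,-20.5,0,0,0]'
python3 -m handwheel '[-1,0.3,4,0,0,0,0, -1,0.6,8,0,0,0,0, -1,0.9,12,0,0,0,0, -1,1.2,16,0,0,0,0, -1,1.5,20,0,0,0,0, -1,1.8,24,0,0,0,0, -1,2.1,28,0,0,0,0, -1,2.4,32,0,0,0,0, -1,2.7,36,0,0,0,0, -1,3,39,0,0,0,0, -1,3.2,40,0,0,0,0, -1,3.2,40,0,0,0,0]'
```

```text
t: 26.9
tool_pos: [0.492, 0.1876, 0.3111]
tool_rot: [-3.142, -0.001, -0.001]
contact_force: [0.1, -0.2, -0.2]
gripper_width: 0.0247
grasp_force: 20.0
t: 28.1
tool_pos: [0.5241, -0.2119, 0.3105]
tool_rot: [-3.141, 0.003, 0.0]
contact_force: [-1.1, -0.4, -1.7]
gripper_width: 0.0246
grasp_force: 20.0
```

```bash
python3 -m handwheel '[-1,0.2,3,0,0,0,0, -1,0.4,7,0,0,0,0, -1,0.6,11,0,0,0,0, -1,0.6,14,0,0,0,0, -1,0.6,15.2,0,0,0,0, -1,0.6,15.3,0.5,0,0,0, -1,0.6,15.3,2,0,0,0, -1,0.6,15.3,4.5,0,0,0, -1,0.6,15.3,6.5,0,0,0, -1,0.6,15.3,7.5,0,0,0, -1,0.6,15.3,7.5,0,0,0, -1,0.6,15.3,7.5,0,0,0]'
python3 - <<'E'
from h import *
m=optics.camera_model('wrist');im=snap('wrist','w6.png');p=readout.state()['tool_pos'];print(p)
print(w2px(m,[p[0],p[1],p[2]+.0167]),w2px(m,[.531,-.3645,.095]),w2px(m,[.531,-.3645,.078]))
E
```

```text
t: 29.3
tool_pos: [0.5306, -0.3632, 0.2359]
tool_rot: [3.141, 0.002, 0.001]
contact_force: [0.6, 0.3, -0.6]
gripper_width: 0.0248
grasp_force: 20.0
[ 0.53089229 -0.36374683  0.23673802]
[322.96764407 271.6824705 ] [322.81783225 192.31248941] [322.73760856 188.22123364]
```

View pics/w6.png

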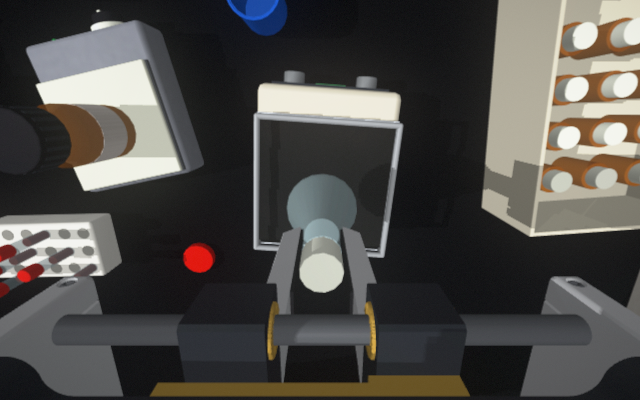

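The view shows the rail's diagonals crossing at (324.5,189), predicted (323,192). The stopper is at (322,271), as predicted. The flask is over the mat centre within about 2 mm, so I lower it.

```bash
python3 -m handwheel '[-1,0.1,0.1,1.5,0,0,0, -1,0.1,0.1,3.2,0,0,0, -1,0.1,0.1,4.6,0,0,0, -1,0.1,0.1,5.2,0,0,0, -1,0.1,0.1,5.4,0,0,0, -1,0.1,0.1,5.6,0,0,0, -1,0.1,0.1,5.7,0,0,0, -1,0.1,0.1,5.8,0,0,0, -1,0.1,0.1,5.8,0,0,0]'
python3 -m handwheel '[-1,0,0,0.1,0,0,0, -1,0,0,0.1,0,0,0, -1,0,0,0.1,0,0,0]'; python3 -m handwheel '[-1,0,0,0.1,0,0,0, -1,0,0,0.1,0,0,0, -1,0,0,0.1,0,0,0]'
```

```text
t: 30.25
tool_pos: [0.5314, -0.3651, 0.1779]
tool_rot: [3.141, -0.0, 0.001]
contact_force: [-0.1, 0.5, -1.8]
gripper_width: 0.0244
grasp_force: 20.0
t: 30.55
tool_pos: [0.5315, -0.3653, 0.1773]
tool_rot: [3.141, -0.0, 0.002]
contact_force: [-0.4, 0.3, 3.2]
gripper_width: 0.0248
grasp_force: 20.0
t: 30.85
tool_pos: [0.5316, -0.3654, 0.1773]
tool_rot: [3.14, -0.0, 0.002]
contact_force: [-1.4, 0.8, 6.2]
gripper_width: 0.0248
grasp_force: 20.0
```

Landed. Now I release it, retreat upward, clear the top view and check.

```bash
python3 -m handwheel '[-1,0,0,-0.1,0,0,0, 0.3,0,0,-0.1,0,0,0, 1,0,0,-0.1,0,0,0, 1,0,0,-0.1,0,0,0, 1,0,0,-0.1,0,0,0, 1,0,0,-3,0,0,0, 1,0,0,-7,0,0,0, 1,0,0,-11,0,0,0, 1,-2,3,-13,0,0,0, 1,-5,5,-13,0,0,0, 1,-8,8,-13,0,0,0, 1,-11,11,-13,0,0,0]'
python3 - <<'E'
from h import *
im=snap('top','t3.png')[120:275,235:505]
cv2.imwrite('pics/c4.png',cv2.cvtColor(cv2.resize(im,None,fx=2.96,fy=2.96,interpolation=cv2.INTER_CUBIC),cv2.COLOR_RGB2BGR))
m=optics.camera_model('top')
for n,X in(('beaker',(.632,.141,.128)),('bottle',(.593,-.132,.178)),('flask',(.531,-.3645,.194))):print(n,(w2px(m,X)-[235,120])*2.96)
E
```

```text
t: 32.05
tool_pos: [0.4203, -0.4756, 0.3057]
tool_rot: [3.141, 0.002, 0.001]
contact_force: [-0.4, -0.1, -0.0]
gripper_width: 0.094
grasp_force: 0.0
beaker [102.33632536 174.90408647]
bottle [432.4628241  215.06797672]
flask [728.96271889 290.62307225]
```

View pics/c4.png

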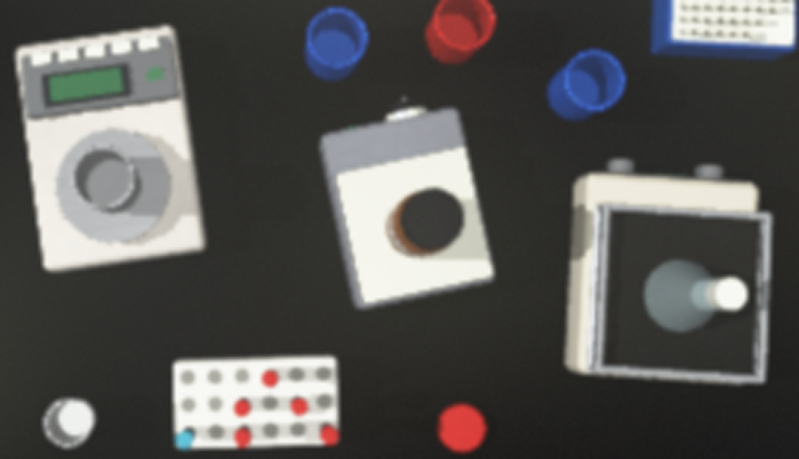

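The rim, cap and stopper are at (106,179), (432,217) and (731,294), against (102,175), (432,215) and (729,291) for perfect centring. All are within about 5 mm, and the block and pot have not moved.

```bash
python3 -c "
from station import order; print(order.sign_off())"
```

```text
the job is handed in; nothing more can be done
None
```

The job is handed in, with no verdict returned: beaker on the balance pan, bottle on the stirrer plate and flask on the shaker mat, each upright, released and about 5 mm or less from the middle in the last picture, with the tube block and pot unmoved.

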